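# Find and mark the tight spot of a linear slide, back off and clamp

### The job

The bench slide binds somewhere along its rail and we need the place marked: push the saddle by its knob post gently along the rail towards the sliding tell-tale, carrying the tell-tale ahead of it, until you clearly feel the saddle bind, without forcing it into the tight spot. Then draw the saddle back about 20 mm, leaving the tell-tale where it stopped, and throw the saddle's clamp lever right over to its other side. Do not touch the tell-tale with the fingers, and leave the tools lying round the slide where they are.

Things in the scene. Friction and masses are not known exactly. Their poses are not given: they have to be found in the camera images.
- slide_base: Linear slide fixed to the bench: dark foot plate 420x90 mm, aluminium rail with its top 34 mm above the bench, end blocks 54 mm high. Origin under its middle, at bench height. Axes, the same for every entry of the slide: y along the rail, the way the saddle is to be pushed (towards the tell-tale, roughly to the robot's left); x level across the rail (roughly away from the robot); z up.
- saddle_knob (a point): Grip point on the axis of the upright black knob post (24 mm diameter, 50 mm high) on the saddle; 28 mm above the saddle's top, 22 mm below the post's top, 82 mm above the bench. The saddle is a steel block 80 mm across the rail and 120 mm along it, its top 54 mm above the bench; the post stands 25 mm from its trailing end.
- saddle_front (a point): Middle of the saddle's leading end face, 95 mm further along y than the knob post's axis and 38 mm lower than saddle_knob.
- clamp_pivot (a point): Hinge axis of the clamp lever on the saddle, 70 mm further along y than the knob post's axis, 14 mm above the saddle's top. The cheeks that carry it are 24 mm across the rail, 29 mm along it and reach 9 mm above the axis. The lever is a round black soft grip 14 mm thick; its end is 66 mm from the axis.
- clamp_lever (a joint): Angle of the clamp lever (rad), swinging in the plane across the rail. 0 = open, leaning 25 degrees from upright to the -x side (towards the robot); 0.436 = upright; 1.396 = clamped, at its stop 55 degrees over to the +x side. It starts at 0 to 0.12, needs about 0.06 N m and stays where it is left.
- saddle (a joint): Saddle's position along the rail (m), growing along y; travel 0 to 0.235, starts at 0 to 0.03. It runs with 2.5 N of drag, 0.8 N more while it carries the tell-tale, and stays where it is left (thrown over, the clamp does not add drag in this scene). The tight spot is hidden: it is met with the saddle somewhere between 0.095 and 0.205.
- tight_spot (a joint): How far the saddle is wedged into the tight spot (m): 0 while it runs free. Resistance rises by 8 N per mm on top of the drag: 4 N (0.5 mm) or more above the drag is a clear bind, 24 N (3 mm) is already forced. The reading is as noisy as the others, too coarse to steer by, and does not tell where the tight spot is.
- tag_back (a point): Middle of the tell-tale's face that looks at the saddle. saddle_front and tag_back are at one height; their distance along y is the gap between saddle and tell-tale, 0 when they touch.
- telltale: Tell-tale, a dark steel rider that straddles the rail ahead of the saddle, 12 mm along the rail, 68 mm across, with a flag that stands 30 mm above the rail (64 mm above the bench). It only slides along the rail, when the saddle's end pushes it, and stays where it is left. Its origin is on the rail's top at the face that looks at the saddle.
- spanner: Bystander, to be left alone: open/ring spanner, 149x26x8 mm, lying on the bench, close beside the slide; origin under its centre.
- nut: Bystander, to be left alone: large steel nut, 24x27x13 mm, close beside the slide; origin under its centre.
- carton: Bystander, to be left alone: small white and grey carton, 50x76x26 mm, close beside the slide; origin under its centre.
- tin: Bystander, to be left alone: round tin, 66 mm wide, 26 mm high, close beside the slide; origin under its centre.
- offcut: Bystander, to be left alone: flat steel offcut, 125x40x10 mm, close beside the slide; origin under its centre.

How it is judged:
By the outcome, as a careful person would: the job done as asked, in the order asked, and still so for the second after the job is handed in, with the robot touching nothing.
It also fails if it takes over 59 s, if anything falls off the work surface, if the arm or the gripper's body presses on something with over 40 N, if the wrist force passes 120 N, or if a joint passes its speed limit or range.

### The arm

A 6-joint arm with a two-finger parallel gripper is mounted at the origin on a cart in front of the work surface, level with it; the furniture and walls round the work are solid. World frame = base frame: x ahead of the robot, y to its left, z up, the work surface at z = 0. Lengths are in m, angles in degrees, forces in N, time in s.
With the tool pointing down it reaches from about 0.25 to 0.725 m from the base axis. Payload 9.7 kg.
Tool frame: the origin (TCP) lies midway between the tips of the shut fingers; the grasp point (between the pads) lies 19 mm behind it; z points along the fingers, y is the line along which they close (so a half turn about z gives the same grasp; the last joint's range is limited). The gripper opens to 85 mm and grips with 20 to 120 N. Pads are 22 mm wide; open, the fingers measure 114 mm over their backs; the gripper's body (76 mm by 85 mm) begins 54 mm behind the grasp point. The pads swing forward as they close: fully open they stand 13 mm farther back than shut.
Start: joints at [73.453, 4.979, 10.078, 95.1, 0, 90], TCP at [0.157, 0.527, 0.231] pointing down, gripper open.
Joint ranges: [-179.16, 179.16], [-48.56, 103.87], [-65.8, 70.77], [-126.05, 130.52], [-82.76, 87.17], [-180, 180]. Speed limits (degrees/s): [127.2, 127.2, 147.25, 180, 180, 180].

### API

Orientations are given as [roll, pitch, yaw] about the fixed x, y, z axes, in that order (R = Rz(yaw) Ry(pitch) Rx(roll)).
In Python, from workcell import bot gives the robot as it stands. The module is installed in compiled form; this text tells all that it offers.
- The arm moves only by the tool send_rows, never from a script. Its argument "moves" is one flat list of numbers, 7 for each row, row after row: the shift along the world's x, y, z normalised to -1 to 1, where 1 is 0.025 m, then the turn, a rotation vector about the world's x, y, z normalised to -1 to 1, where 1 is 0.15 rad, then the closure, from -1 (fully open) to 1 (shut), so that 0 is half open. A call has 1 to 8 rows; each row shifts and turns the commanded pose from where the row before left it; what a row does not reach is not made up. A row lasts 1/8 s, in which the tool goes at most 62.5 mm and 10.7 degrees, less where a joint would pass 70% of its speed; a pose out of reach is approached as far as the arm can. A call with a number of a shift or a turn outside -1 to 1 is refused whole. A call with a gripper value outside its range is refused whole. The fingers move at their own pace and stop on an object; "squeeze" is the grip in N (left out, the last holds). Time passes only in rows, so rows that do not move let the fingers close. It gives the time, the measured TCP pose, the force, the opening and the grip force at its end, in the units of the state.
- bot.get_obs(): the state, without advancing time (a new reading comes with each control period).
- bot.camera(name): name is "side" or "top" or "wrist"; returns a dict with "color" (384x512x3 uint8, red, green, blue), "camera_matrix" (3x3 intrinsics, pixels), "R" (3x3) and "t" (3): a world point X has camera coordinates R X + t. Camera axes: x right, y down, z forward; pixel columns grow to the right and rows downward; lengths in m; the calibration is good to about 2 mm. A picture is of the moment at which its call begins. There is no depth.
- bot.job_done(): hands the job in; it is judged then, once.
Trained networks look in the newest picture that a camera, given by its name, has taken for a name from the list of things; names that differ only in an ending like _2 or _b are one class to them, and where a whole thing is asked for, a point or a joint stands for the part that bears it (a point fixed in the world has none). Each returns a list of dicts, best first, with "p" (0 to 1); they miss things now and then, are a little off and sometimes report something else, mostly with a low value. They report only what shows in the picture. A call takes as long as a camera call.
- bot.boxes_of(camera, query): "extent" ([left, top, right, bottom] in pixels, round what is visible of it).
- bot.trace(camera, query): "region" (384x512 bool, what is visible of it) and "extent" ([left, top, right, bottom] in pixels, round what is visible of it).
- bot.landmark_of(camera, query): "pixel" ([column, row] in pixels: a listed point, or the origin of a listed thing).
The state is a dict: "time": time; "q": joint angles; "qd": joint speeds; "joint_efforts": joint torques, N m; "ee_pos": TCP position; "tcp_rot": TCP orientation; "wrist_force": force on the tool from outside, world axes, zero at the start; "torque": the same for the moment, N m; "opening": finger opening in m; "grasp_force": force on a finger pad.
Only numpy, scipy, OpenCV 4.12 (cv2) and the standard library are available. Lean on these libraries where they do the work, as an engineer would, in place of code of your own. Each camera call takes 0.05 s, during which the arm holds its last target. There are 200 camera calls.

## Working session

There is one attempt and no reset: what is moved stays moved. The work goes in short steps, Python scripts to look and compute and a tool call to move; the robot and the scene stay as the last step left them, time stands still between calls to the robot, and variables do not carry over. Pictures are saved under pics/ and viewed, at most 10 in all, crops included, and the job is handed in when it is done.

Besides the shell and the picture viewer there is one more tool, called after "Emit:" by a JSON object that holds its "method" and its "body". send_rows: Moves the arm, as the interface text tells. Its arguments: {"type":"object","properties":{"moves":{"type":"array"},"squeeze":{"type":"number"}},"required":["moves"]}

```bash
mkdir -p pics; cat > h.py <<'E'
from workcell import bot
import numpy as np, cv2
def ray(c,px):
    K,R,t=map(np.array,(c["camera_matrix"],c["R"],c["t"]))
    d=R.T@np.linalg.solve(K,[px[0],px[1],1.]); o=-R.T@t
    return o,d/np.linalg.norm(d)
def atz(c,px,z):
    o,d=ray(c,px); return o+d*(z-o[2])/d[2]
def proj(c,X):
    p=np.array(c["camera_matrix"])@(np.array(c["R"])@np.array(X)+np.array(c["t"])); return p[:2]/p[2]
def tri(rs):
    A=0;b=0
    for o,d in rs:
        P=np.eye(3)-np.outer(d,d); A=A+P; b=b+P@o
    return np.linalg.solve(A,b)
E
python3 - <<'E'
from h import *
np.set_printoptions(precision=4,suppress=True)
o=bot.get_obs(); print({k:o[k] for k in o if k not in('qd','joint_efforts')})
Z=dict(slide_base=0,saddle_knob=.082,saddle_front=.044,clamp_pivot=.068,tag_back=.044,telltale=.034)
ims=[]
R={k:[] for k in Z}
for n in("top","side"):
    c=bot.camera(n); ims.append(c["color"]); print(n, -np.array(c["R"]).T@c["t"])
    for k in Z:
        l=bot.landmark_of(n,k)
        if l: print(n,k,round(l[0]["p"],2),np.array(l[0]["pixel"]),atz(c,l[0]["pixel"],Z[k])); R[k].append(ray(c,l[0]["pixel"]))
for k in R:
    if len(R[k])==2: print(k,tri(R[k]))
cv2.imwrite("pics/a.png",cv2.cvtColor(ims[0],cv2.COLOR_RGB2BGR));cv2.imwrite("pics/b.png",cv2.cvtColor(ims[1],cv2.COLOR_RGB2BGR))
E
```

```text
{'time': 0.0, 'q': array([73.4526,  5.0112, 10.0353, 95.0996,  0.0011, 89.9991]), 'ee_pos': array([0.1566, 0.527 , 0.2306]), 'tcp_rot': array([-179.9245,   -0.0011,  163.4535]), 'wrist_force': array([-0.0118,  0.3625, -0.2798]), 'torque': array([ 0.0015, -0.0156,  0.056 ]), 'grasp_force': 0.0, 'opening': 0.08512511390529288}
top [0.38   0.061  1.0227]
top slide_base 0.77 [224.2 192.5] [0.5417 0.1746 0.    ]
top saddle_knob 0.62 [292.3 187.7] [0.5414 0.0035 0.082 ]
top saddle_front 0.65 [253.4 188.6] [0.545  0.0974 0.044 ]
top clamp_pivot 0.59 [259.5 189. ] [0.5401 0.0818 0.068 ]
top tag_back 0.7 [220.5 190.7] [0.5392 0.1791 0.044 ]
top telltale 0.47 [224.5 189.7] [0.5434 0.1703 0.034 ]
side [-0.0005 -0.7011  0.5314]
side slide_base 0.88 [243.1 214.4] [0.5436 0.1641 0.    ]
side saddle_knob 0.97 [279.8 208.9] [0.5369 0.0042 0.082 ]
side saddle_front 0.8 [256.3 209.6] [0.5365 0.0941 0.044 ]
side clamp_pivot 0.97 [260.8 201.9] [0.5405 0.0808 0.068 ]
side tag_back 0.65 [279.7 208.8] [0.5825 0.0644 0.044 ]
side telltale 0.5 [240.2 201.6] [0.5406 0.1704 0.034 ]
slide_base [ 0.5455  0.1735 -0.005 ]
saddle_knob [0.5397 0.0046 0.0814]
saddle_front [0.5431 0.099  0.0405]
clamp_pivot [0.5405 0.0816 0.0676]
tag_back [0.5879 0.1551 0.0018]
telltale [0.5424 0.171  0.0335]
```

View pics/a.png

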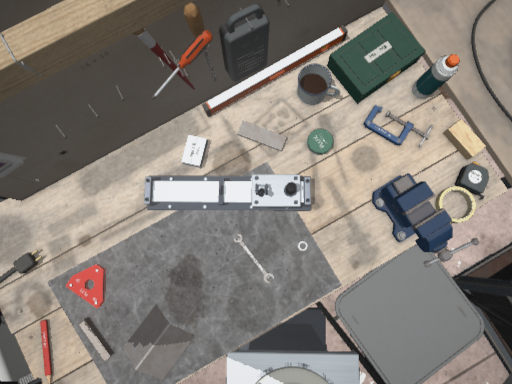

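View pics/b.png

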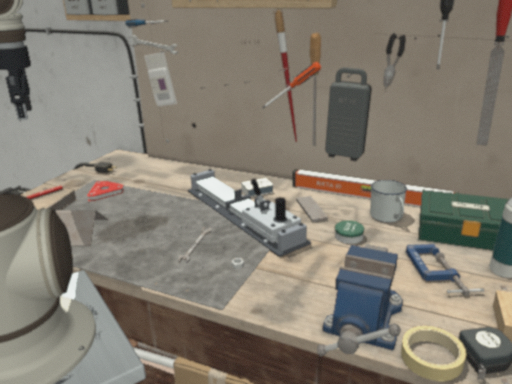

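The top view shows the slide nearly along world y (px 145–312, row about 193). The knob is at about (291,188), the lever near (262,190), and the tell-tale at about col 222. The side view agrees. Next I'll get the rail's direction from the foot plate mask.

```bash
python3 - <<'E'
from h import *
np.set_printoptions(precision=4,suppress=True)
c=bot.camera("top")
for k,z in(("slide_base",.0),("telltale",.06),("saddle",.054),("clamp_lever",.1)):
    l=bot.trace("top",k)
    if not l: continue
    m=l[0]["region"].astype(np.uint8); cs=max(cv2.findContours(m,0,1)[0],key=cv2.contourArea)
    P=np.float32([atz(c,p,z)[:2] for p in cs[:,0]])
    if k=="slide_base": P=P*1
    print(k,l[0]["p"],l[0]["extent"],cv2.minAreaRect(P*1000))
m=bot.trace("top","slide_base")[0]["region"]
# foot-plate edges: per-column lowest/highest row
for f in(np.min,np.max):
    q=[(x,f(np.flatnonzero(m[:,x]))) for x in range(152,306,1) if m[:,x].any()]
    W=np.array([atz(c,p,0.005)[:2] for p in q]); s=np.polyfit(W[:,1],W[:,0],1)
    r=abs(W[:,0]-np.polyval(s,W[:,1])); g=r<np.median(r)*2+1e-4; s=np.polyfit(W[g,1],W[g,0],1); print("dx/dy",s,g.sum(),len(g))
E
```

```text
slide_base 0.77 [140.4, 174.0, 312.9, 210.4] ((543.3362426757812, 167.9875946044922), (94.32135009765625, 431.4805603027344), 0.45902958512306213)
telltale 0.57 [221.6, 175.1, 226.7, 203.4] ((537.3319702148438, 174.67623901367188), (67.01571655273438, 12.30248737335205), 1.5374722480773926)
saddle 0.74 [248.1, 173.9, 298.8, 206.2] ((539.221435546875, 41.66372299194336), (81.98170471191406, 118.11483764648438), 0.32429325580596924)
clamp_lever 0.62 [262.8, 183.9, 263.1, 193.9] ((532.4247436523438, 76.38716125488281), (23.66583251953125, 11.688348770141602), 0.4671858549118042)
dx/dy [-0.0215  0.5897] 128 154
dx/dy [0.0039 0.4968] 139 154
```

Emit:
{"method": "send_rows", "body": {"moves": [0.73, -1, 0, 0, 0, -0.4, -1, 0.73, -1, 0, 0, 0, -0.4, -1, 0.73, -1, 0, 0, 0, -0.4, -1, 0.73, -1, 0, 0, 0, -0.4, -1, 0.73, -1, 0, 0, 0, -0.4, -1, 0.73, -1, 0, 0, 0, -0.4, -1, 0.73, -1, 0, 0, 0, -0.4, -1, 0.73, -1, 0, 0, 0, -0.4, -1]}}

```text
time: 2.0
ee_pos: [0.3031, 0.3264, 0.2314]
tcp_rot: [180.0, 0.0, 135.8]
wrist_force: [0.1, 0.1, -0.8]
opening: 0.0856
grasp_force: 0.0
```

Emit:
{"method": "send_rows", "body": {"moves": [0.73, -1, 0, 0, 0, -0.4, -1, 0.73, -1, 0, 0, 0, -0.4, -1, 0.73, -1, 0, 0, 0, -0.4, -1, 0.73, -1, 0, 0, 0, -0.4, -1, 0.73, -1, 0, 0, 0, -0.4, -1, 0.73, -1, 0, 0, 0, -0.4, -1, 0.73, -1, 0, 0, 0, -0.4, -1, 0.73, -1, 0, 0, 0, -0.4, -1]}}

```text
time: 3.0
ee_pos: [0.4492, 0.1263, 0.2314]
tcp_rot: [180.0, -0.0, 108.3]
wrist_force: [-0.7, 0.6, -0.0]
opening: 0.0851
grasp_force: 0.0
```

Emit:
{"method": "send_rows", "body": {"moves": [0.73, -1, -0.3, 0, 0, -0.4, -1, 0.73, -1, -0.3, 0, 0, -0.4, -1, 0.73, -1, -0.3, 0, 0, -0.4, -1, 0.73, -1, -0.3, 0, 0, -0.4, -1, 0.73, -1, -0.3, 0, 0, -0.4, -1, 0, 0, 0, 0, 0, 0, -1]}}

```text
time: 3.75
ee_pos: [0.5402, 0.0009, 0.1927]
tcp_rot: [-179.9, 0.0, 91.1]
wrist_force: [-0.6, -0.1, -0.5]
opening: 0.0855
grasp_force: 0.0
```

Emit:
{"method": "send_rows", "body": {"moves": [0, 0.16, -1, 0, 0, -0.05, -1, 0, 0, -1, 0, 0, 0, -1, 0, 0, -1, 0, 0, 0, -1, 0, 0, -1, 0, 0, 0, -1, 0, 0, -0.8, 0, 0, 0, -1, 0, 0, -0.36, 0, 0, 0, -1, 0, 0, 0, 0, 0, 0, -1]}}

```text
time: 4.62
ee_pos: [0.5396, 0.0066, 0.0649]
tcp_rot: [-180.0, -0.0, 90.9]
wrist_force: [0.2, 0.3, -0.2]
opening: 0.0851
grasp_force: 0.0
```

```bash
python3 - <<'E'
from h import *
c=bot.camera("wrist"); o=bot.get_obs(); print(o["ee_pos"],o["wrist_force"])
l=bot.landmark_of("wrist","saddle_knob"); print(l and (l[0]["p"],atz(c,l[0]["pixel"],.082)))
cv2.imwrite("pics/c.png",cv2.cvtColor(c["color"],cv2.COLOR_RGB2BGR))
E
```

```text
[0.53999397 0.0065097  0.06550153] [ 0.31088099 -0.00882914 -0.05360122]
(0.84, array([0.5396222 , 0.00951792, 0.082     ]))
```

View pics/c.png

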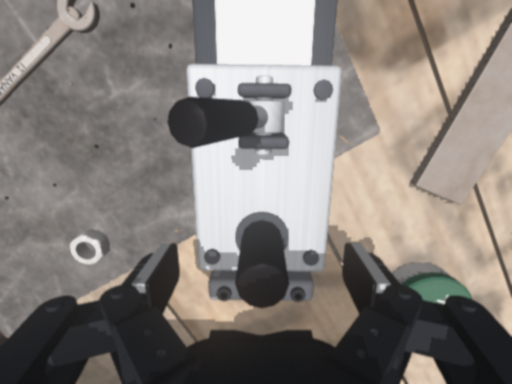

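The knob post (px about 263,250) sits between the open fingers. The lever leans towards the robot, as described. Closing gently.

Emit:
{"method": "send_rows", "body": {"moves": [0, 0, 0, 0, 0, 0, 0.4, 0, 0, 0, 0, 0, 0, 1, 0, 0, 0, 0, 0, 0, 1, 0, 0, 0, 0, 0, 0, 1, 0, 0, 0, 0, 0, 0, 1, 0, 0, 0, 0, 0, 0, 1], "squeeze": 20}}

```text
time: 5.48
ee_pos: [0.5401, 0.0062, 0.065]
tcp_rot: [180.0, 0.0, 90.8]
wrist_force: [1.6, 0.2, 2.1]
opening: 0.0237
grasp_force: 21.5
```

```bash
python3 - <<'E'
from h import *
o=bot.get_obs(); print(o["time"],o["ee_pos"],o["wrist_force"],o["opening"],o["grasp_force"])
c=bot.camera("wrist")
for k,z in(("saddle_front",.044),("tag_back",.044),("telltale",.034),("clamp_pivot",.068)):
    l=bot.landmark_of("wrist",k); print(k,l and (l[0]["p"],atz(c,l[0]["pixel"],z)))
E
```

```text
5.475 [0.54014776 0.00617018 0.0650191 ] [1.57733286 0.19677093 2.07113102] 0.02365200972008453 21.53592199087143
saddle_front (0.66, array([0.5387255 , 0.10368378, 0.044     ]))
tag_back []
telltale []
clamp_pivot (0.78, array([0.53921563, 0.07888707, 0.068     ]))
```

Emit:
{"method": "send_rows", "body": {"moves": [0, 0.1, 0, 0, 0, 0, 1, 0, 0.2, 0, 0, 0, 0, 1, 0, 0.3, 0, 0, 0, 0, 1, 0, 0.3, 0, 0, 0, 0, 1, 0, 0.3, 0, 0, 0, 0, 1, 0, 0.3, 0, 0, 0, 0, 1, 0, 0.3, 0, 0, 0, 0, 1, 0, 0.3, 0, 0, 0, 0, 1]}}

```text
time: 6.72
ee_pos: [0.54, 0.0593, 0.065]
tcp_rot: [180.0, 0.0, 90.8]
wrist_force: [1.9, -3.2, 5.2]
opening: 0.0235
grasp_force: 22.0
```

Emit:
{"method": "send_rows", "body": {"moves": [0, 0.2, 0, 0, 0, 0, 1, 0, 0.1, 0, 0, 0, 0, 1, 0, 0, 0, 0, 0, 0, 1]}}

```text
time: 7.1
ee_pos: [0.5399, 0.0671, 0.065]
tcp_rot: [180.0, -0.0, 90.9]
wrist_force: [2.3, -0.5, 5.3]
opening: 0.0232
grasp_force: 22.0
```

Emit:
{"method": "send_rows", "body": {"moves": [0, 0.1, 0, 0, 0, 0, 1, 0, 0.1, 0, 0, 0, 0, 1, 0, 0.1, 0, 0, 0, 0, 1, 0, 0.1, 0, 0, 0, 0, 1, 0, 0.1, 0, 0, 0, 0, 1, 0, 0.1, 0, 0, 0, 0, 1]}}

```text
time: 7.85
ee_pos: [0.5399, 0.0815, 0.065]
tcp_rot: [180.0, 0.0, 90.8]
wrist_force: [1.7, -3.0, 6.0]
opening: 0.0237
grasp_force: 22.0
```

Emit:
{"method": "send_rows", "body": {"moves": [0, 0.1, 0, 0, 0, 0, 1, 0, 0.1, 0, 0, 0, 0, 1]}}

```text
time: 8.1
ee_pos: [0.5399, 0.0865, 0.065]
tcp_rot: [180.0, 0.0, 90.8]
wrist_force: [2.3, -3.3, 5.9]
opening: 0.0236
grasp_force: 22.0
```

Emit:
{"method": "send_rows", "body": {"moves": [0, 0.08, 0, 0, 0, 0, 1, 0, 0.08, 0, 0, 0, 0, 1, 0, 0.06, 0, 0, 0, 0, 1]}}

```text
time: 8.48
ee_pos: [0.5399, 0.0921, 0.065]
tcp_rot: [180.0, 0.0, 90.8]
wrist_force: [2.1, -3.1, 5.3]
opening: 0.0235
grasp_force: 22.0
```

Emit:
{"method": "send_rows", "body": {"moves": [0, 0.05, 0, 0, 0, 0, 1, 0, 0.05, 0, 0, 0, 0, 1]}}

```text
time: 8.72
ee_pos: [0.5399, 0.0945, 0.065]
tcp_rot: [180.0, 0.0, 90.8]
wrist_force: [2.3, -3.4, 6.0]
opening: 0.0235
grasp_force: 22.0
```

Emit:
{"method": "send_rows", "body": {"moves": [0, 0.05, 0, 0, 0, 0, 1, 0, 0.05, 0, 0, 0, 0, 1]}}

```text
time: 8.98
ee_pos: [0.5399, 0.097, 0.065]
tcp_rot: [180.0, 0.0, 90.8]
wrist_force: [2.2, -3.6, 5.4]
opening: 0.0231
grasp_force: 22.0
```

Emit:
{"method": "send_rows", "body": {"moves": [0, 0.05, 0, 0, 0, 0, 1, 0, 0.05, 0, 0, 0, 0, 1]}}

```text
time: 9.22
ee_pos: [0.5399, 0.0995, 0.065]
tcp_rot: [180.0, 0.0, 90.8]
wrist_force: [2.1, -3.3, 4.9]
opening: 0.0235
grasp_force: 22.0
```

Emit:
{"method": "send_rows", "body": {"moves": [0, 0.05, 0, 0, 0, 0, 1, 0, 0.05, 0, 0, 0, 0, 1]}}

```text
time: 9.48
ee_pos: [0.5399, 0.102, 0.065]
tcp_rot: [180.0, 0.0, 90.8]
wrist_force: [0.6, -3.2, 6.1]
opening: 0.0231
grasp_force: 22.0
```

Emit:
{"method": "send_rows", "body": {"moves": [0, 0.05, 0, 0, 0, 0, 1, 0, 0.05, 0, 0, 0, 0, 1]}}

```text
time: 9.72
ee_pos: [0.5399, 0.1045, 0.065]
tcp_rot: [180.0, 0.0, 90.8]
wrist_force: [2.5, -3.8, 5.5]
opening: 0.0232
grasp_force: 22.0
```

Emit:
{"method": "send_rows", "body": {"moves": [0, 0.05, 0, 0, 0, 0, 1, 0, 0.05, 0, 0, 0, 0, 1]}}

```text
time: 9.98
ee_pos: [0.5398, 0.107, 0.065]
tcp_rot: [180.0, 0.0, 90.8]
wrist_force: [2.3, -3.6, 6.1]
opening: 0.0232
grasp_force: 22.0
```

Emit:
{"method": "send_rows", "body": {"moves": [0, 0.05, 0, 0, 0, 0, 1, 0, 0.05, 0, 0, 0, 0, 1]}}

```text
time: 10.22
ee_pos: [0.5398, 0.1095, 0.065]
tcp_rot: [180.0, 0.0, 90.8]
wrist_force: [1.9, -3.2, 5.4]
opening: 0.0231
grasp_force: 22.0
```

Emit:
{"method": "send_rows", "body": {"moves": [0, 0.05, 0, 0, 0, 0, 1, 0, 0.05, 0, 0, 0, 0, 1]}}

```text
time: 10.48
ee_pos: [0.5398, 0.112, 0.065]
tcp_rot: [180.0, 0.0, 90.8]
wrist_force: [1.8, -3.7, 5.4]
opening: 0.0233
grasp_force: 22.0
```

Emit:
{"method": "send_rows", "body": {"moves": [0, 0.05, 0, 0, 0, 0, 1, 0, 0.05, 0, 0, 0, 0, 1]}}

```text
time: 10.72
ee_pos: [0.5398, 0.1145, 0.065]
tcp_rot: [180.0, 0.0, 90.8]
wrist_force: [1.6, -3.2, 6.0]
opening: 0.0232
grasp_force: 22.0
```

Emit:
{"method": "send_rows", "body": {"moves": [0, 0.05, 0, 0, 0, 0, 1, 0, 0.05, 0, 0, 0, 0, 1]}}

```text
time: 10.98
ee_pos: [0.5398, 0.117, 0.065]
tcp_rot: [180.0, 0.0, 90.8]
wrist_force: [2.4, -3.4, 6.7]
opening: 0.0232
grasp_force: 22.0
```

Emit:
{"method": "send_rows", "body": {"moves": [0, 0.05, 0, 0, 0, 0, 1, 0, 0.05, 0, 0, 0, 0, 1]}}

```text
time: 11.22
ee_pos: [0.5398, 0.1195, 0.065]
tcp_rot: [180.0, 0.0, 90.8]
wrist_force: [2.1, -2.7, 6.6]
opening: 0.0233
grasp_force: 22.0
```

Emit:
{"method": "send_rows", "body": {"moves": [0, 0.05, 0, 0, 0, 0, 1, 0, 0.05, 0, 0, 0, 0, 1]}}

```text
time: 11.48
ee_pos: [0.5398, 0.122, 0.065]
tcp_rot: [180.0, 0.0, 90.8]
wrist_force: [2.7, -2.9, 6.2]
opening: 0.0234
grasp_force: 22.0
```

Emit:
{"method": "send_rows", "body": {"moves": [0, 0.05, 0, 0, 0, 0, 1, 0, 0.05, 0, 0, 0, 0, 1]}}

```text
time: 11.72
ee_pos: [0.5398, 0.1245, 0.065]
tcp_rot: [180.0, 0.0, 90.8]
wrist_force: [2.3, -3.9, 5.3]
opening: 0.0232
grasp_force: 22.0
```

Emit:
{"method": "send_rows", "body": {"moves": [0, 0.05, 0, 0, 0, 0, 1, 0, 0.05, 0, 0, 0, 0, 1]}}

```text
time: 11.98
ee_pos: [0.5398, 0.127, 0.065]
tcp_rot: [180.0, 0.0, 90.8]
wrist_force: [2.5, -4.2, 5.2]
opening: 0.0237
grasp_force: 22.0
```

Emit:
{"method": "send_rows", "body": {"moves": [0, 0.05, 0, 0, 0, 0, 1, 0, 0.05, 0, 0, 0, 0, 1]}}

```text
time: 12.22
ee_pos: [0.5398, 0.1295, 0.065]
tcp_rot: [180.0, 0.0, 90.8]
wrist_force: [2.4, -3.1, 6.3]
opening: 0.0236
grasp_force: 22.0
```

Emit:
{"method": "send_rows", "body": {"moves": [0, 0.05, 0, 0, 0, 0, 1, 0, 0.05, 0, 0, 0, 0, 1]}}

```text
time: 12.48
ee_pos: [0.5398, 0.132, 0.065]
tcp_rot: [180.0, 0.0, 90.8]
wrist_force: [1.8, -4.1, 6.0]
opening: 0.0234
grasp_force: 22.0
```

Emit:
{"method": "send_rows", "body": {"moves": [0, 0.05, 0, 0, 0, 0, 1, 0, 0.05, 0, 0, 0, 0, 1]}}

```text
time: 12.72
ee_pos: [0.5398, 0.1336, 0.065]
tcp_rot: [180.0, 0.1, 90.8]
wrist_force: [1.3, -11.1, 6.9]
opening: 0.0234
grasp_force: 22.1
```

Emit:
{"method": "send_rows", "body": {"moves": [0, 0, 0, 0, 0, 0, 1]}}

```text
time: 12.85
ee_pos: [0.5398, 0.1336, 0.065]
tcp_rot: [-180.0, 0.1, 90.8]
wrist_force: [2.1, -8.3, 6.4]
opening: 0.0236
grasp_force: 22.1
```

Clear bind: about 7.6 N above the drag, with the reading holding. Drawing back 20 mm.

Emit:
{"method": "send_rows", "body": {"moves": [0, -0.08, 0, 0, 0, 0, 1, 0, -0.12, 0, 0, 0, 0, 1, 0, -0.12, 0, 0, 0, 0, 1, 0, -0.12, 0, 0, 0, 0, 1, 0, -0.12, 0, 0, 0, 0, 1, 0, -0.12, 0, 0, 0, 0, 1, 0, -0.12, 0, 0, 0, 0, 1, 0, -0.04, 0, 0, 0, 0, 1]}}

```text
time: 13.85
ee_pos: [0.5398, 0.1143, 0.065]
tcp_rot: [180.0, -0.1, 90.9]
wrist_force: [1.5, 2.7, 4.9]
opening: 0.0237
grasp_force: 22.0
```

Emit:
{"method": "send_rows", "body": {"moves": [0, 0, 0, 0, 0, 0, 1]}}

```text
time: 13.98
ee_pos: [0.5398, 0.1142, 0.065]
tcp_rot: [180.0, -0.1, 90.9]
wrist_force: [1.3, 1.2, 5.7]
opening: 0.0234
grasp_force: 22.0
```

```bash
python3 - <<'E'
from h import *
for n in("wrist","side"):
    c=bot.camera(n)
    for k,z in(("saddle_front",.044),("tag_back",.044),("telltale",.034),("clamp_pivot",.068),("saddle_knob",.082)):
        l=bot.landmark_of(n,k); print(n,k,l and (l[0]["p"],l[0]["pixel"],atz(c,l[0]["pixel"],z)))
    cv2.imwrite(f"pics/d_{n}.png",cv2.cvtColor(c["color"],cv2.COLOR_RGB2BGR))
E
```

```text
wrist saddle_front (0.91, [262.2, 65.1], array([0.53934953, 0.2123768 , 0.044     ]))
wrist tag_back (0.82, [263.8, 25.9], array([0.53985986, 0.23078895, 0.044     ]))
wrist telltale (0.86, [265.6, 30.4], array([0.54095124, 0.23104991, 0.034     ]))
wrist clamp_pivot (0.55, [262.5, 116.5], array([0.53977462, 0.18685193, 0.068     ]))
wrist saddle_knob (0.6, [260.6, 259.3], array([0.53989301, 0.11838007, 0.082     ]))
side saddle_front (0.61, [229.6, 194.9], array([0.52935939, 0.20129196, 0.044     ]))
side tag_back (0.52, [227.6, 187.8], array([0.54805955, 0.24147429, 0.044     ]))
side telltale (0.58, [226.1, 191.6], array([0.5436197 , 0.24259693, 0.034     ]))
side clamp_pivot (0.45, [229.1, 193.9], array([0.50528481, 0.16240202, 0.068     ]))
side saddle_knob (0.86, [250.2, 190.6], array([0.53921138, 0.12174635, 0.082     ]))
```

View pics/d_wrist.png

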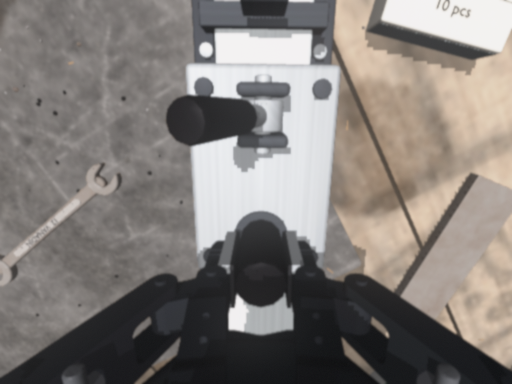

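The tell-tale (px row about 26) stands about 19 mm ahead of the saddle's front edge (row 65). The lever is still open at (190,120). Now releasing and moving beside the lever.

Emit:
{"method": "send_rows", "body": {"moves": [0, 0, 0, 0, 0, 0, 0, 0, 0, 0, 0, 0, 0, 0, 0, 0, 0, 0, 0, 0, 0, 0, 0, 0.2, 0, 0, 0, 0, 0, 0, 1, 0, 0, 0, 0, 0, 0, 1, 0, 0, 0, 0, 0, 0, 1, 0, 0, 0, 0, 0, 0, 1, 0, 0, 0, 0]}}

```text
time: 15.58
ee_pos: [0.5398, 0.1132, 0.171]
tcp_rot: [180.0, -0.0, 90.8]
wrist_force: [0.1, -0.6, -0.4]
opening: 0.0425
grasp_force: 0.0
```

Emit:
{"method": "send_rows", "body": {"moves": [-0.7, 0.725, 0, 0, 0, 0, 1, -0.7, 0.725, 0, 0, 0, 0, 1, -0.7, 0.725, 0, 0, 0, 0, 1, -0.7, 0.725, 0, 0, 0, 0, 1, -0.2, 0, 0, 0, 0, 0, 1, 0, 0, 0, 0, 0, 0, 1]}}

```text
time: 16.32
ee_pos: [0.465, 0.1855, 0.1701]
tcp_rot: [180.0, 0.0, 90.8]
wrist_force: [0.1, -0.5, 0.7]
opening: -0.0001
grasp_force: 0.0
```

```bash
python3 - <<'E'
from h import *
o=bot.get_obs(); print(o["ee_pos"],o["wrist_force"],o["opening"])
c=bot.camera("wrist")
for k,z in(("saddle_front",.044),("tag_back",.044),("clamp_pivot",.068),("saddle_knob",.082)):
    l=bot.landmark_of("wrist",k); print(k,l and (l[0]["p"],l[0]["pixel"],atz(c,l[0]["pixel"],z)))
cv2.imwrite("pics/e.png",cv2.cvtColor(c["color"],cv2.COLOR_RGB2BGR))
E
```

```text
[0.46497831 0.18546155 0.17011425] [ 0.13619505 -0.52524498  0.71577548] -6.484088888031854e-05
saddle_front (0.58, [337.0, 160.9], array([0.53839672, 0.21338889, 0.044     ]))
tag_back (0.69, [341.5, 143.1], array([0.54103208, 0.23043812, 0.044     ]))
clamp_pivot (0.87, [341.0, 197.1], array([0.53852703, 0.18456313, 0.068     ]))
saddle_knob (0.9, [341.0, 270.7], array([0.54142158, 0.11676207, 0.082     ]))
```

View pics/e.png

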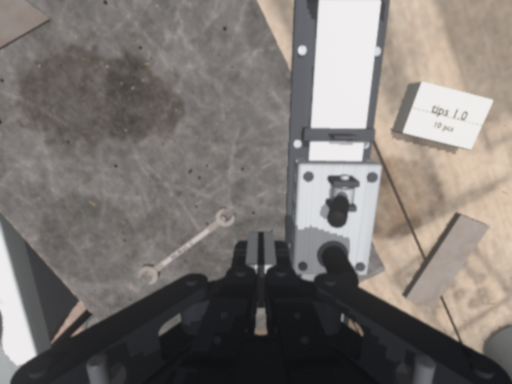

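The shut fingers are clear of the lever on the robot side, with their y within 1 mm of the pivot's. Descending, then pushing across.

Emit:
{"method": "send_rows", "body": {"moves": [0, 0.04, -1, 0, 0, 0, 1, 0, 0, -1, 0, 0, 0, 1, 0, 0, -0.84, 0, 0, 0, 1, 0, 0, 0, 0, 0, 0, 1]}}

```text
time: 17.08
ee_pos: [0.4642, 0.1861, 0.0973]
tcp_rot: [-179.8, 0.1, 90.8]
wrist_force: [-0.1, 0.1, 0.6]
opening: -0.0003
grasp_force: 0.0
```

Emit:
{"method": "send_rows", "body": {"moves": [0.3, 0, 0, 0, 0, 0, 1, 0.3, 0, 0, 0, 0, 0, 1, 0.3, 0, 0, 0, 0, 0, 1, 0.3, 0, 0, 0, 0, 0, 1, 0.3, 0, 0, 0, 0, 0, 1, 0.3, 0, 0, 0, 0, 0, 1]}}

```text
time: 17.82
ee_pos: [0.5102, 0.1868, 0.0988]
tcp_rot: [-180.0, -0.0, 90.8]
wrist_force: [-0.8, 0.3, 0.8]
opening: -0.0001
grasp_force: 0.8
```

Emit:
{"method": "send_rows", "body": {"moves": [0.24, 0, 0, 0, 0, 0, 1, 0.24, 0, 0, 0, 0, 0, 1, 0.24, 0, 0, 0, 0, 0, 1, 0.24, 0, 0, 0, 0, 0, 1, 0.24, 0, 0, 0, 0, 0, 1, 0.24, 0, 0, 0, 0, 0, 1]}}

```text
time: 18.58
ee_pos: [0.5462, 0.1867, 0.0987]
tcp_rot: [-180.0, 0.0, 90.8]
wrist_force: [-1.8, -0.6, -0.1]
opening: 0.0001
grasp_force: 0.7
```

Emit:
{"method": "send_rows", "body": {"moves": [0.16, 0, 0, 0, 0, 0, 1, 0.16, 0, 0, 0, 0, 0, 1]}}

```text
time: 18.82
ee_pos: [0.5541, 0.1867, 0.0988]
tcp_rot: [-180.0, 0.0, 90.8]
wrist_force: [-1.0, 0.1, 0.3]
opening: 0.0002
grasp_force: 0.7
```

Emit:
{"method": "send_rows", "body": {"moves": [0.12, 0, 0, 0, 0, 0, 1, 0.12, 0, 0, 0, 0, 0, 1]}}

```text
time: 19.08
ee_pos: [0.5601, 0.1867, 0.0988]
tcp_rot: [180.0, -0.0, 90.8]
wrist_force: [-2.1, -0.5, -0.2]
opening: -0.0001
grasp_force: 0.6
```

Emit:
{"method": "send_rows", "body": {"moves": [0.1, 0, 0, 0, 0, 0, 1, 0.1, 0, 0, 0, 0, 0, 1]}}

```text
time: 19.32
ee_pos: [0.5651, 0.1867, 0.0988]
tcp_rot: [180.0, -0.0, 90.8]
wrist_force: [-0.8, -0.1, -0.0]
opening: 0.0001
grasp_force: 0.5
```

Emit:
{"method": "send_rows", "body": {"moves": [0.1, 0, 0, 0, 0, 0, 1, 0.06, 0, 0, 0, 0, 0, 1]}}

```text
time: 19.58
ee_pos: [0.5677, 0.1867, 0.0986]
tcp_rot: [-179.8, -0.0, 90.8]
wrist_force: [-10.6, -0.2, 4.4]
opening: 0.0
grasp_force: 4.7
```

That's the stop. Backing off and rising clear.

Emit:
{"method": "send_rows", "body": {"moves": [-0.2, 0, 0.1, 0, 0, 0, 1, -0.4, 0, 0.6, 0, 0, 0, 1, -0.6, 0, 1, 0, 0, 0, 1, -1, 0, 1, 0, 0, 0, 1, -1, -0.6, 0.4, 0, 0, 0, 1, -0.4, -0.6, 0, 0, 0, 0, 1, 0, 0, 0, 0, 0, 0, 1]}}

```text
time: 20.45
ee_pos: [0.4788, 0.1559, 0.1767]
tcp_rot: [179.9, -0.0, 90.8]
wrist_force: [1.0, -0.1, -0.6]
opening: 0.0
grasp_force: 0.0
```

```bash
python3 - <<'E'
from h import *
o=bot.get_obs(); print(o["time"],o["ee_pos"],o["wrist_force"])
c=bot.camera("wrist")
for k,z in(("saddle_front",.044),("tag_back",.044),("clamp_pivot",.068),("saddle_knob",.082)):
    l=bot.landmark_of("wrist",k); print(k,l and (l[0]["p"],l[0]["pixel"],atz(c,l[0]["pixel"],z)))
p=[.5397,.1866,.068]; t=[.5397+.066*np.sin(np.radians(55)),.1866,.068+.066*np.cos(np.radians(55))]
print(proj(c,p),proj(c,t))
cv2.imwrite("pics/f.png",cv2.cvtColor(c["color"],cv2.COLOR_RGB2BGR))
E
```

```text
20.45 [0.47878408 0.15591509 0.17674305] [ 0.99722123 -0.14865086 -0.5739685 ]
saddle_front (0.68, [321.8, 128.9], array([0.53678873, 0.21316154, 0.044     ]))
tag_back (0.74, [327.6, 112.4], array([0.54105562, 0.22836214, 0.044     ]))
clamp_pivot (0.64, [325.2, 163.8], array([0.53707887, 0.18417294, 0.068     ]))
saddle_knob (0.77, [327.6, 239.3], array([0.54175331, 0.11600222, 0.082     ]))
[328.32531845 161.18112627] [409.52276608 171.28910877]
```

View pics/f.png

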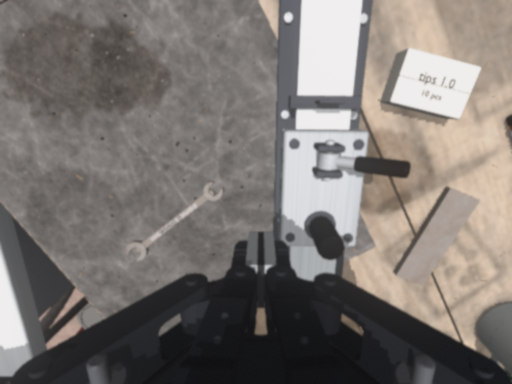

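The lever tip is at px (408,170), where a fully clamped lever should show (409,171). The gap to the tell-tale is unchanged and the tools have not been touched.

```bash
python3 -c "
from workcell import bot
print(bot.job_done())"
```

```text
the job is handed in; nothing more can be done
None
```

The job is handed in: I stopped the saddle at a clear bind (about 7.6 N above the drag), drew it back about 19 mm with the tell-tale left at the spot, and threw the clamp lever over to its far stop; the judge's verdict was not shown.

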